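# Feel the ground rim of an arched casting for burrs

## Robot

A 6-joint arm with a two-finger parallel gripper is mounted at the origin on the work surface. World frame = base frame: x ahead of the robot, y to its left, z up, the work surface at z = 0. Lengths are in m, angles in rad, forces in N, time in s.
With the tool pointing down it reaches from about 0.325 to 0.775 m from the base axis. Payload 5.5 kg.
Tool frame: the origin (TCP) lies between the finger pads; the fingertips stand 8 mm ahead of it and the grasp point (between the pads) lies 11 mm behind it (tcp_to_tips is the distance from the TCP to the fingertips, in m); z points along the fingers, y is the direction in which the jaws open and shut (so a half turn about z gives the same grasp; the last joint's range is limited). The gripper opens to 88 mm and grips with 3 to 60 N. Pads are 20 mm wide; open, the fingers measure 115 mm over their backs; the gripper's body (75 mm by 178 mm) begins 61 mm behind the grasp point.
Start: joints at [-1.311, 0.091, 1.231, -0, 1.82, -0.057], TCP at [0.187, -0.57, 0.231] pointing down, gripper open.
Joint ranges: [-2.87, 2.87], [-0.86, 2.18], [0.17, 2.46], [-1.51, 4.65], [0.06, 2.69], [-2.65, 2.65]. Speed limits (rad/s): [2.57, 2.57, 3.01, 3.14, 3.14, 3.14].

## Interface

Orientations are given as a unit quaternion [w, x, y, z].
In Python, from bench import * gives the robot as it stands. Calls block until the motion is done:
- move_to(position, orientation): joint-space move of the TCP to a pose.
- move_l(position, speed=0.15, orientation=None): straight line of the TCP; orientation=None keeps the orientation; speed is the mean speed in m/s.
- movej(angles): joint-space move.
- gripper_open() and close(): open the fingers fully, or close them until they stop; the grip force is fixed at half the most.
- hold(seconds).
- inverse_kinematics(position, orientation): joint angles nearest the present ones, or None.
- state(): the state.
- get_image(name): name is "scene" or "side" or "wrist"; returns a dict with "frame" (480x640x3 uint8, blue, green, red), "depth" (480x640 float32, m along the optical axis (not along the pixel's ray), 0 where there is no reading), "camera_matrix" (3x3 intrinsics, pixels), "k1" (the pictures are not rectified: a ray, as slopes to the right and down, at radius r is drawn at 1 + k1 r^2 times it, then the intrinsics apply), "view" (4x4, takes a point from world to camera coordinates). Camera axes: x right, y up, looking along -z (the intrinsics and any distortion apply to the point x, -y, -z); pixel columns grow to the right and rows downward; lengths in m; the calibration is good to about 2 mm. A picture is of the moment at which its call begins.
A pose or a line that the arm cannot do raises IKError and nothing moves.
- job_done(): hands the job in, once; it reports no verdict.
The state is a dict: "time": time; "joint_pos": joint angles; "dq": joint speeds; "joint_torque": joint torques, N m; "ee_pos": TCP position; "ee_rot": TCP orientation; "ft_force": force on the tool from outside, world axes, zero at the start; "moment": the same for the moment, N m; "finger_gap": finger opening in m.
Only numpy, scipy, OpenCV 4.12 (cv2) and the standard library are available. Lean on these libraries where they do the work, as an engineer would, in place of code of your own. Each camera call takes 0.05 s, during which the arm holds its last target.

## Task

Feel the ground rim of the arched casting for burrs: run the fingertips lightly along the top of its raised curved rim, from the end with the square bolt lug all the way round and onto the scroll at the other end, then take the hand away. The casting must not be pressed hard, pushed about, tipped or lifted, and the other things on the bench are left alone.

Things in the scene. Friction and masses are not known exactly. Their poses are not given: they have to be found in the camera images.
- casting: the arched casting: dark iron ornament about 255 mm from lug to scroll, 105 mm deep, 1.3 kg, lying loose, face up, on the stand's plywood deck. Origin in the middle of its underside, z up, y along the chord from the lug end to the scroll end, x towards the arch's crown. 8 mm base plate with a low rosette and leaves (all below 16 mm), and a raised curved rim along the arch
- rim1: first fifth of the raised curved rim, next to the bolt lug. The whole rim is an arc of 115 mm radius (to the middle of its crest), 265 mm long, a half-round ground bead 10 mm wide whose crest stands level, 20 mm above the deck and 12 mm above the base plate; each fifth is 53 mm long. Origin on the crest, at the middle of this fifth's length; x along the rim towards the scroll, y towards the arc's centre, z up
- rim2: second fifth of the rim, 53 mm long; origin and axes as for the first
- rim3: middle fifth (the crown) of the rim, 53 mm long; origin and axes as for the first
- rim4: fourth fifth of the rim, 53 mm long; origin and axes as for the first
- rim5: last fifth (next to the scroll) of the rim, 53 mm long; origin and axes as for the first
- scroll: the scroll that ends the rim: round boss 33 mm across with a spiral bead, its top level with the rim's crest (20 mm above the deck). Origin in the middle of its top
- start (a point): point on the rim's crest 12 mm from the rim's end at the bolt lug: the place to begin
- lug (a point): the square bolt lug, 32 mm square, 9 mm thick, with an 11 mm hole: middle of its top face
- stand: sanding stand fixed on the bench: steel base 170 x 300 mm with four rubber buffers that carry a plywood deck 180 x 310 mm, 15 mm thick. Origin in the middle of its underside on the bench, x and y along its short and long side; deck top 45 mm above the bench. The deck gives straight down under a touch: not at all for the first 2 to 6 N, then about 1 mm for each 3 N, 8 mm at most
- rosette: loose round cast rosette, 64 mm across, 18 mm high, on the bench beside the stand (origin under its middle); to be left alone
- brush: loose wooden wire hand brush, 218 mm long, 36 mm high, on the bench beside the stand (origin on the bench under it, x along its length); to be left alone
- polisher: rotary polisher lying on its pad, about 400 mm long, 90 mm high, 2.2 kg, at the left of the bench (origin under its pad, handle to -x); to be left alone
- discs: stack of abrasive discs 115 mm across, 30 mm high, at the right of the bench (origin under its middle); to be left alone

How it is judged:
On the way, in this order (a step that is already met when the one before it is completed fails the run):
1. the fingertips touch the first fifth of the rim, at the lug end (contact force between the fingers and rim1 above 0.3 N), for 0.1 s.
2. they have passed on to the second fifth (contact force between the fingers and rim2 above 0.3 N), for 0.1 s.
3. they have passed on to the third fifth (contact force between the fingers and rim3 above 0.3 N), for 0.1 s.
4. they have passed on to the fourth fifth (contact force between the fingers and rim4 above 0.3 N), for 0.1 s.
5. they have passed on to the last fifth (contact force between the fingers and rim5 above 0.3 N), for 0.1 s.
6. they reach the scroll (contact force between the fingers and scroll above 0.3 N), for 0.1 s.
At the end, for the whole second after the job is handed in: After the whole rim has been felt in order and the scroll touched, the casting lies still and flat on its deck, within 12 mm of where it lay (distance of casting from where it was at the start of the episode below 0.012 m and angle between casting's own z axis and vertical below 0.05 rad and linear speed of casting below 0.02 m/s).
It fails at once if the casting is pressed hard (over 30 N) (contact force between the fingers and casting above 30 N).
It fails at once if the casting is pushed about or carried (over 15 mm) (distance of casting from where it was at the start of the episode above 0.015 m).
It fails at once if the casting is lifted more than 6 mm off its deck (z of casting in the frame of stand above 0.051 m).
It fails at once if the casting is tipped (angle between casting's own z axis and vertical above 0.12 rad).
It fails at once if another thing on the bench is moved more than 20 mm (distance of any of rosette, brush, polisher, discs from where it was at the start of the episode above 0.02 m).
It also fails if it takes over 51 s, if anything falls off the work surface, if the arm or the gripper's body presses on something with over 40 N, if the wrist force passes 120 N, or if a joint passes its speed limit or range.

## Working session

There is one attempt and no reset: what is moved stays moved. The work goes in short steps, each a Python script; the robot and the scene stay as the last script left them, time stands still between calls to the robot, and variables do not carry over. Pictures are saved under pics/ and viewed, and the job is handed in when it is done.

```bash
ls; mkdir -p pics
python3 - <<'E'
from bench import *
import cv2,numpy as np
s=state();print(s)
for n in ["scene","side","wrist"]:
    d=get_image(n);cv2.imwrite(f"pics/a_{n}.png",d["frame"]);np.savez(f"a_{n}.npz",**d)
    print(n,d["camera_matrix"],d["k1"],d["view"],(d["depth"]>0).mean())
E
```

```text
pics
{'time': 0.0, 'joint_pos': array([-1.31070004e+00,  9.18644921e-02,  1.23187851e+00,  1.93415920e-05,
        1.81977280e+00, -5.66741814e-02]), 'dq': array([-0.00232074,  0.00034454, -0.00096447,  0.00105041,  0.00062497,
        0.00046838]), 'joint_torque': array([ 1.50921318e-03, -4.46448183e+01, -4.06444716e+01,  6.99050305e-02,
        2.92469643e-02, -1.29475493e-04]), 'ee_pos': array([ 0.18684869, -0.56987839,  0.22950764]), 'ee_rot': array([-9.57554317e-04,  9.87482427e-01,  1.57726131e-01, -8.83075180e-05]), 'ft_force': array([-0.21568947, -0.97694247, -0.06210987]), 'moment': array([ 0.01425263,  0.05621772, -0.03918459]), 'finger_gap': 0.08783122711168109}
scene [[528.13379639   0.         321.8986088 ]
 [  0.         528.13379639 242.67744415]
 [  0.           0.           1.        ]] -0.06489460282559721 [[ 0.67339782  0.73914229  0.01428483 -0.39897619]
 [-0.55316318  0.49095378  0.67303409  0.28092012]
 [ 0.49045477 -0.46112153  0.7394735  -1.65909335]
 [ 0.          0.          0.          1.        ]] 0.996015625
side [[621.47721761   0.         314.72471723]
 [  0.         621.47721761 250.54558577]
 [  0.           0.           1.        ]] 0.05531518291414167 [[-0.9900061  -0.13942692  0.02116745  0.59106018]
 [ 0.08644547 -0.48138894  0.87223384 -0.09728419]
 [-0.1114231   0.86534665  0.48863081 -1.28572803]
 [ 0.          0.          0.          1.        ]] 0.9952115885416667
wrist [[385.34247275   0.         323.6182616 ]
 [  0.         385.34247275 241.07197475]
 [  0.           0.           1.        ]] 0.00914088163377488 [[ 0.31129005 -0.95031367 -0.00156271 -0.60025885]
 [ 0.90770883  0.29782022 -0.29558045  0.03605437]
 [ 0.28135954  0.09059276  0.95531657 -0.39096939]
 [ 0.          0.          0.          1.        ]] 0.9959765625
```

View pics/a_scene.png

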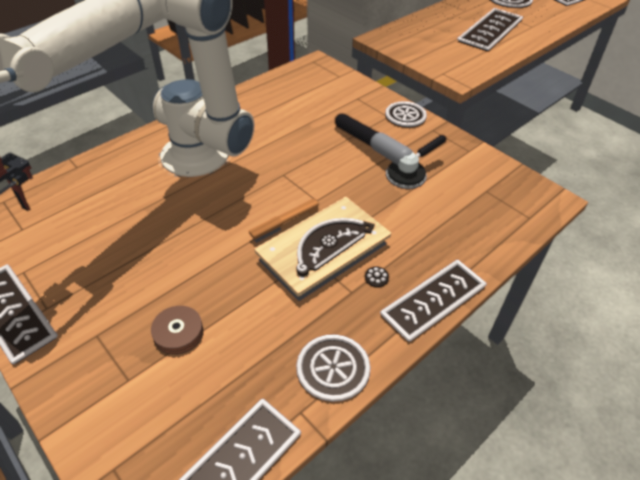

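View pics/a_side.png

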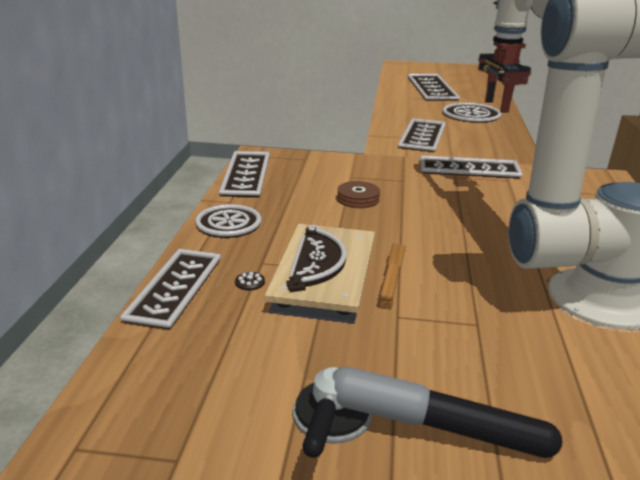

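View pics/a_wrist.png

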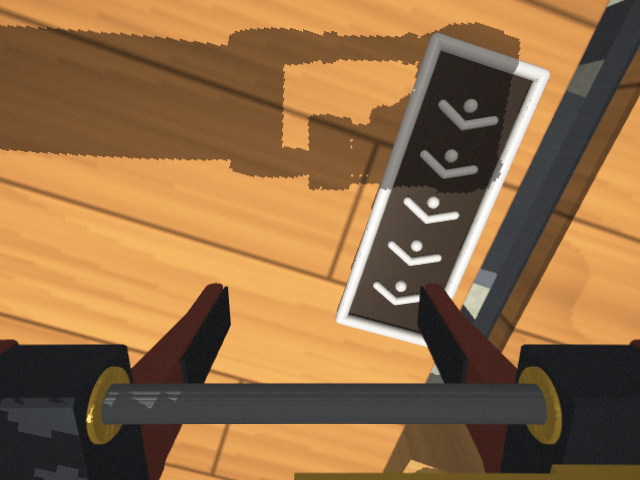

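The scene image shows the casting on its deck at about (335,245). The lug is the dark square at (368,227) and the scroll is at (302,268), with the crown towards the robot. Next I'll locate it roughly and take a close wrist view.

```bash
cat > h.py <<'E'
import numpy as np,cv2
def ray(d,uv):
    K=d["camera_matrix"];k1=float(d["k1"]);V=d["view"]
    uv=np.atleast_2d(np.asarray(uv,float))
    p=cv2.undistortPoints(uv.reshape(-1,1,2),K,np.array([k1,0,0,0,0.])).reshape(-1,2)
    dc=np.c_[p[:,0],-p[:,1],-np.ones(len(p))]
    R=V[:3,:3];c=-R.T@V[:3,3]
    return c,dc@R
def onz(d,uv,z):
    c,r=ray(d,uv);t=(z-c[2])/r[:,2];return c+r*t[:,None]
def bydepth(d,uv):
    uv=np.atleast_2d(uv);c,r=ray(d,uv)
    z=np.array([d["depth"][int(round(v)),int(round(u))] for u,v in uv]);return c+r*z[:,None]
E
python3 - <<'E'
from h import *
np.set_printoptions(precision=4,suppress=True)
for n,uv in [("scene",[(368,227),(302,268),(330,222),(335,245),(376,277),(406,160),(177,325)]),("side",[(296,283),(312,232),(344,255),(320,258),(250,281),(395,270),(335,400)])]:
    d=dict(np.load(f"a_{n}.npz"));print(n);print(bydepth(d,uv)); print(onz(d,uv[:4],.065)[:,:2])
d=dict(np.load("a_wrist.npz"));V=d["view"];print("cam",-V[:3,:3].T@V[:3,3])
E
```

```text
scene
[[ 0.6143  0.1437  0.044 ]
 [ 0.6159 -0.0873  0.062 ]
 [ 0.5463  0.0695  0.0611]
 [ 0.6078  0.0299  0.0516]
 [ 0.729   0.0586  0.0114]
 [ 0.5179  0.3977  0.0758]
 [ 0.5336 -0.3931  0.0295]]
[[ 0.6273  0.128 ]
 [ 0.6178 -0.0889]
 [ 0.5491  0.0668]
 [ 0.6163  0.0213]]
side
[[ 0.6164  0.1326  0.0509]
 [ 0.6146 -0.0719  0.0584]
 [ 0.533   0.0289  0.0641]
 [ 0.5815  0.0409  0.0588]
 [ 0.722   0.0792  0.0111]
 [ 0.4256  0.0231  0.0356]
 [ 0.5043  0.4518  0.0573]]
[[ 0.6128  0.1546]
 [ 0.6129 -0.0594]
 [ 0.5329  0.0305]
 [ 0.5802  0.0516]]
cam [ 0.2641 -0.5458  0.3832]
```

Run:
```python
from bench import *
from h import *
move_to([0.50,0.03,0.27],[0,1,0,0]); s=state();print(s['time'],s['ee_pos'],s['ft_force'])
d=get_image("wrist");cv2.imwrite("pics/b_wrist.png",d["frame"]);np.savez("b_wrist.npz",**d)
close();s=state();print(s['time'],s['ee_pos'],s['ft_force'],s['finger_gap'])
d=get_image("wrist");cv2.imwrite("pics/b_wrist2.png",d["frame"]);np.savez("b_wrist2.npz",**d)
```

```text
2.5583 [0.50008798 0.02933709 0.26987418] [-0.20245422 -0.37745689 -0.16818039]
3.95 [0.49998839 0.03001028 0.27000732] [-0.06085409  0.48999193  0.2295508 ] 0.0006597995749570935
```

View pics/b_wrist.png

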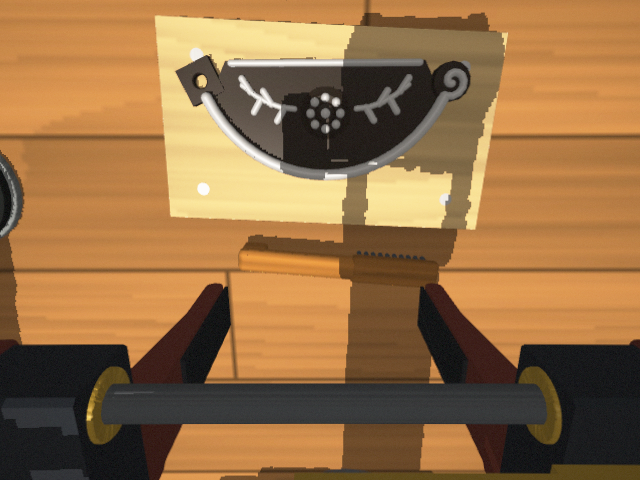

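View pics/b_wrist2.png

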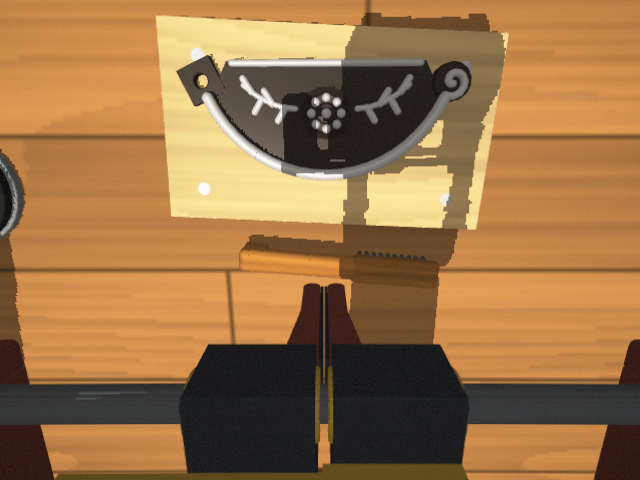

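The wrist view shows the lug at (200,82), the scroll at (453,81) and the rim arc running (207,98), (328,175), (447,97). I'll pick out the rim points by height and colour, then fit a circle to them.

```bash
cat > fit.py <<'E'
from h import *
from scipy.optimize import least_squares
np.set_printoptions(precision=4,suppress=True)
d=dict(np.load("b_wrist2.npz"))
v,u=np.mgrid[0:240,140:520];uv=np.c_[u.ravel(),v.ravel()]
P=bydepth(d,uv);H=P[:,2].reshape(u.shape)
hsv=cv2.cvtColor(d["frame"],cv2.COLOR_BGR2HSV)[0:240,140:520]
deck=H[190:205,60:200];print("deck z",np.median(deck),deck.std())
m=(hsv[...,1]<60)&(H>.058)&(H<.072)
cv2.imwrite("pics/m.png",np.vstack([m.astype(np.uint8)*255,(np.clip((H-.04)/.03,0,1)*255).astype(np.uint8)]))
X=P[m.ravel()]
# grey silhouette
def circ(Q):
    f=lambda p:np.hypot(Q[:,0]-p[0],Q[:,1]-p[1])-p[2]
    return least_squares(f,[.64,.02,.115],loss="soft_l1",f_scale=.002)
# annulus around rough circle
pts=onz(d,[(207,98),(328,174),(447,97),(255,148),(400,148)],.063);print(pts)
r=circ(pts).x
for i in range(4):
    a=np.abs(np.hypot(X[:,0]-r[0],X[:,1]-r[1])-r[2])<.008
    Xa=X[a&(X[:,0]<.62)]; res=circ(Xa);r=res.x
print("ridge by depth",r,len(Xa),np.std(res.fun),Xa[:,2].mean(),np.percentile(Xa[:,2],[5,50,95]))
# silhouette: outer boundary on base
mask=((hsv[...,1]<90)).astype(np.uint8)
mask=cv2.morphologyEx(mask,cv2.MORPH_OPEN,np.ones((5,5)))
c=max(cv2.findContours(mask,cv2.RETR_EXTERNAL,cv2.CHAIN_APPROX_NONE)[0],key=cv2.contourArea)
cp=c[:,0,:].astype(float)+[140,0]
o=onz(d,cp,.050);rr=np.hypot(o[:,0]-r[0],o[:,1]-r[1])
sel=(np.abs(rr-r[2]-.005)<.006)&(o[:,0]<.6);res=circ(o[sel]);print("outer edge",res.x,sel.sum(),np.std(res.fun))
print("lug",onz(d,[(200,82)],.054+.0),bydepth(d,[(190,90),(212,75)]),"scroll",onz(d,[(453,81)],.065),bydepth(d,[(453,81)]))
print("chord",onz(d,[(230,63),(422,63)],.055))
print("deck corners",onz(d,[(155,16),(508,33),(476,229),(170,216)],.045))
im=d["frame"].copy();cv2.drawContours(im,[cp.astype(int).reshape(-1,1,2)],-1,(0,0,255),1);cv2.imwrite("pics/c.png",im)
E
python3 fit.py
```

```text
deck z 0.04468929044469844 0.02609577114601375
[[ 0.601   0.1312  0.063 ]
 [ 0.5349  0.0249  0.063 ]
 [ 0.6018 -0.0792  0.063 ]
 [ 0.5584  0.0914  0.063 ]
 [ 0.5584 -0.0406  0.063 ]]
ridge by depth [0.6486 0.027  0.1139] 3578 0.003001095861269343 0.06340941954107658 [0.0605 0.0637 0.0654]
outer edge [0.6514 0.027  0.1235] 275 0.0003880890576415908
lug [[0.6148 0.1387 0.054 ]] [[0.6083 0.1486 0.0529]
 [0.6205 0.1275 0.0544]] scroll [[ 0.6146 -0.0825  0.065 ]] [[ 0.6147 -0.0827  0.0642]]
chord [[ 0.6302  0.1108  0.055 ]
 [ 0.6301 -0.0571  0.055 ]]
deck corners [[ 0.6685  0.1752  0.045 ]
 [ 0.6552 -0.1329  0.045 ]
 [ 0.4769 -0.126   0.045 ]
 [ 0.4906  0.1836  0.045 ]]
```

```bash
python3 -c "
import cv2;a=cv2.imread('pics/m.png');b=cv2.imread('pics/c.png')[0:240,140:520]
import numpy as np;cv2.imwrite('pics/mc.png',np.hstack([a[:240],b]))"
```

```text
(no output)
```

View pics/mc.png

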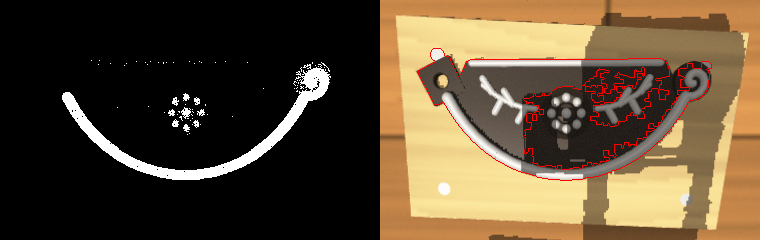

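The depth ridge fits R = 0.114 (expected 0.115) with a median height of 63.7 mm. The deck corners give 308 x 178 mm, and the ends and scroll agree with a chord along y. Now the hand goes above the start point for a slow touchdown with force feedback.

```bash
cat > r.py <<'E'
from bench import *
from h import *
np.set_printoptions(precision=4,suppress=True)
C=np.array([.649,.0268]);R=.1148
def arc(s): # s = length from lug end
    th=np.radians(66)-s/.115
    return C+R*np.array([-np.cos(th),np.sin(th)])
def F(n=6,dt=.01):
    a=[]
    for i in range(n): hold(dt);a.append(state()['ft_force'])
    return np.mean(a,0)
E
python3 - <<'E'
from r import *
p=arc(12);p=arc(.012);print(p)
move_to([*p,.12],[0,1,0,0]);move_l([*p,.080],.06);hold(.2)
f0=F(15);np.save("f0.npy",f0);print(state()['time'],f0,F())
z=.080
t=state()['time']
while z>.066:
    z-=.0004;move_l([*p,z],.02);f=F(4)-f0
    if f[2]>1.2:break
s=state();print(s['time']-t,s['time'],z,s['ee_pos'],f,F()-f0)
E
```

```text
[0.5916 0.1262]
5.9583 [-0.0303  0.0917  0.1051] [-0.226  -0.0134  0.1471]
5.1 11.1083 0.07280000000000005 [0.5917 0.1263 0.0732] [-1.4023 -0.2853  3.405 ] [-1.1354 -0.3054  3.6558]
```

Run:
```python
from r import *
f0=np.load("f0.npy");z=.0728;T=3.5
E=arc(.265);S=np.array([.6147,-.0826])
pts=[arc(s) for s in np.arange(.017,.2651,.005)]+[E+(S-E)*k for k in (.4,.8,1.0)]
s0=state();log=[]
for i,p in enumerate(pts):
    move_l([*p,z],.02)
    f=F(3)-f0;s=state()
    if i%4==0 or i>len(pts)-5 or abs(f[2]-T)>3: print(i,round(s['time'],2),p,round(z,5),s['ee_pos'],f)
    if f[2]>14 or np.hypot(*f[:2])>8 or s['time']>44: print("STOP",i,f);break
    z+=np.clip(.00006*(f[2]-T),-.0003,.0004)
```

```text
0 11.58 [0.5874 0.1237] 0.0728 [0.5876 0.1237 0.0732] [2.0522 1.1344 3.8698]
4 13.28 [0.5715 0.1115] 0.07306 [0.5713 0.1113 0.073 ] [1.03   1.2229 4.3801]
8 14.98 [0.558  0.0968] 0.07329 [0.5578 0.0966 0.0731] [0.7805 0.9903 3.3088]
12 16.68 [0.5473 0.0801] 0.07318 [0.5472 0.0798 0.0732] [0.2279 0.6682 3.3623]
16 18.38 [0.5396 0.0617] 0.07318 [0.5395 0.0614 0.0732] [0.2837 0.2385 2.922 ]
20 20.08 [0.5352 0.0422] 0.07314 [0.5352 0.042  0.0732] [0.8447 1.7232 3.0335]
24 21.78 [0.5343 0.0223] 0.07312 [0.5343 0.022  0.0731] [0.9513 1.7293 3.2466]
28 23.48 [0.5368 0.0025] 0.07315 [0.5369 0.0023 0.0732] [-0.4588  1.2164  3.6985]
32 25.18 [ 0.5427 -0.0165] 0.07316 [ 0.5428 -0.0169  0.0731] [-0.3767  1.9219  3.1183]
36 26.88 [ 0.5518 -0.0343] 0.07317 [ 0.5519 -0.0345  0.0732] [-0.4465  2.0634  3.4539]
40 28.58 [ 0.5638 -0.0502] 0.07316 [ 0.564  -0.0505  0.0732] [-0.9031  1.3013  4.0569]
44 30.28 [ 0.5784 -0.0638] 0.07319 [ 0.5787 -0.064   0.0732] [-1.5171  0.7312  3.6845]
48 31.98 [ 0.5952 -0.0746] 0.07323 [ 0.5954 -0.0748  0.0732] [-0.8769  1.0996  3.2937]
49 32.41 [ 0.5996 -0.0768] 0.07321 [ 0.5999 -0.077   0.0732] [-1.3163  0.8199  3.4819]
50 32.99 [ 0.6073 -0.0799] 0.07321 [ 0.6076 -0.0801  0.0732] [-0.9439 -0.0941  2.7846]
51 33.43 [ 0.6122 -0.0817] 0.07317 [ 0.6125 -0.0818  0.0732] [-1.2498  0.2705  3.6456]
52 33.74 [ 0.6147 -0.0826] 0.07318 [ 0.6148 -0.0826  0.0732] [-1.4072  0.2542  3.5186]
```

Contact was continuous at about 3.5 N. I'll lift off, go back to the earlier viewpoint and check whether the casting moved.

Run:
```python
from r import *
f0=np.load("f0.npy");hold(.2);print(F()-f0)
move_l([.6147,-.0826,.085],.05);move_l([.6147,-.0826,.15],.15)
move_to([0.50,0.03,0.27],[0,1,0,0]);hold(.3);s=state();print(s['time'],s['ee_pos'])
d=get_image("wrist");a=np.load("b_wrist2.npz")["frame"]
cv2.imwrite("pics/e.png",np.vstack([a[:240],d["frame"][:240]]))
g=lambda i,x0,x1,y0,y1:np.float32(cv2.cvtColor(i,cv2.COLOR_BGR2GRAY)[y0:y1,x0:x1])
for n,b in [("left/lug",(175,300,50,160)),("scroll",(425,480,50,110)),("all",(160,480,40,190))]:
    print(n,cv2.phaseCorrelate(g(a,*b),g(d["frame"],*b)))
```

```text
[-1.1351  0.5611  2.7952]
36.075 [0.5002 0.0294 0.2687]
left/lug ((-0.4876266280574484, -0.321689730871455), 1.0119714688618977)
scroll ((-0.1898791073793582, -0.7494272472306953), 1.002149476342731)
all ((-0.7704745687369439, -0.2067436422982496), 0.9974975210030873)
```

View pics/e.png

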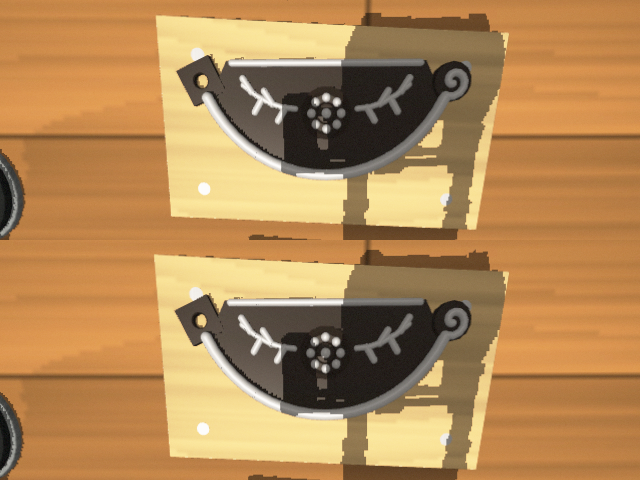

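The before and after pictures match to within a pixel (under 1 mm): lug at (200,82) and scroll at (453,81) in both, and the casting has not shifted. I'll hand it in.

```bash
python3 -c "
from bench import *
job_done();print(state()['time'])"
```

```text
the job is handed in; nothing more can be done
the job is handed in; nothing more can be done
```

The rim has been felt from the lug end all the way round and onto the scroll, the hand is clear, and the job is handed in; it reported no verdict. The arm's clock read about 36 s at the last check, within the 51 s limit.

- **Locating the rim:** I fitted a circle to the rim in one close wrist picture. It gave a 114 mm radius against the 115 mm stated. The measured deck size, 308 x 178 mm, also agreed with the 310 x 180 mm given.
- **The touch:** With the fingers closed, I touched down 12 mm from the lug end and followed the crest to the scroll's middle. The vertical force stayed near 3.5 N; the logged readings ran from 2.8 to 4.4 N, and sideways force was about 2 N.
- **Last checks:** Before and after pictures of the casting match to within about a pixel, under 1 mm, and it looks flat and still. I did not check the loose items by picture afterwards, except that the brush was only seen before the touch. The closed hand's path kept clear of them.
- **One disagreement:** The fingers met the rim with the TCP at 73.2 mm, which puts the crest at 65.2 mm. That is as stated, while the depth image gave about 63.7 mm as the median over the rounded bead, within what a rounded bead and the 2 mm calibration allow.

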